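# Gauge a dowel through the stepped plates

## Robot

A 6-joint arm with a two-finger parallel gripper is mounted at the origin on a cart in front of the work surface, level with it; the furniture and walls round the work are solid. World frame = base frame: x ahead of the robot, y to its left, z up, the work surface at z = 0. Lengths are in m, angles in rad, forces in N, time in s.
With the tool pointing down it reaches from about 0.35 to 0.975 m from the base axis. Payload 4.9 kg.
Tool frame: the origin (TCP) lies midway between the tips of the shut fingers; the grasp point (between the pads) lies 19 mm behind it (ctrl.tcp_to_grasp is the distance from the TCP to the grasp point, in m); z points along the fingers, y is the line along which they close (so a half turn about z gives the same grasp; the last joint's range is limited). The gripper opens to 85 mm and grips with 20 to 120 N. Pads are 22 mm wide; open, the fingers measure 114 mm over their backs; the gripper's body (76 mm by 85 mm) begins 54 mm behind the grasp point. The pads swing forward as they close: fully open they stand 13 mm farther back than shut.
Start: joints at [-1.402, 0.053, 1.613, -0, 1.476, -0.119], TCP at [0.177, -0.599, 0.231] pointing down, gripper open.
Joint ranges: [-3.01, 3.01], [-1.01, 2.22], [0.06, 2.58], [-1.02, 4.17], [0.09, 2.62], [-3.14, 3.14]. Speed limits (rad/s): [2.57, 2.57, 3.14, 3.14, 3.14, 3.14].

## Interface

Orientations are given as a rotation vector (axis times angle).
In Python, from station import ctrl, camrig, ticket, get_obs gives the robot as it stands (ctrl), with the cameras (camrig), the job (ticket) and the readings as plain functions.
- The arm moves only by the shell command python3 jog.py 'ROWS' [FORCE]. ROWS is rows parted by semicolons, their numbers by spaces, 1 to 20 of them, each of 7 numbers: the finger opening in m, then dx, dy, dz in m, then a rotation vector rx, ry, rz in rad; each row is the pose to reach, as a shift and turn from the pose commanded when the command began, along the tool's axes at that moment; what a row does not reach only later rows make up. A row lasts 1/12 s, in which the tool goes at most 0.0417 m and 0.125 rad, less where a joint would pass 70% of its speed; a pose out of reach is approached as far as the arm can. The fingers move at their own pace and stop on an object; FORCE is the grip in N (left out, the last holds). Time passes only in rows, so rows that do not move let the fingers close. It prints the time, the measured TCP pose, the force, the opening and the grip force at its end.
- get_obs(): the state, without advancing time (a new reading comes with each control period).
- camrig.get_image(name): name is "side" or "top" or "wrist"; returns the picture (400x640x3 uint8, red, green, blue); there is no depth.
- camrig.camera_params(name): a dict with "fx", "fy", "cx", "cy" (pixels), "T" (4x4, takes a point from camera to world coordinates); the wrist camera has in their place "tool_from_camera" (4x4, takes a point from camera to tool coordinates, whose origin is the TCP and whose axes are the flange's). Camera axes: x right, y down, z forward; pixel columns grow to the right and rows downward; lengths in m; the calibration is good to about 2 mm. A picture is of the moment at which its call begins: read the wrist's pose just before it. camera_params takes no time and is no camera call.
- ticket.finish_job(): hands the job in; it is judged then, once.
The state is a dict: "t": time; "q": joint angles; "dq": joint speeds; "effort": joint torques, N m; "tool_pos": TCP position; "tool_rot": TCP orientation; "contact_force": force on the tool from outside, world axes, zero at the start; "wrist_torque": the same for the moment, N m; "opening": finger opening in m; "grip_force": force on a finger pad.
Only numpy, scipy, OpenCV 4.12 (cv2) and the standard library are available. Lean on these libraries where they do the work, as an engineer would, in place of code of your own. Each camera call takes 0.05 s, during which the arm holds its last target. There are 200 camera calls.

## Task

Gauge the wooden dowel on the sloping plates: take it out of its block, push it down through the widest hole until a good 3 cm shows below the plate, and draw it back out without letting it fall through. Then step down to the tightest hole that it passes, push it in just as far there and let it drop right through, so that it ends lying in the catch tray under the plates. Leave the tape measure, glue bottle, jar and pine offcut where they are.

Things in the scene. Friction and masses are not known exactly. Their poses are not given: they have to be found in the camera images.
- dowel: plain wooden dowel, 24 mm diameter, 100 mm long, both ends alike with a 2 mm chamfer, about 60 g. It starts upright in the holder, 58 mm standing out. Origin: centre of its lower end; z along it to the upper end
- dowel_tip (a point): centre of the dowel's lower end (the end that goes in first)
- dowel_mid (a point): middle of the dowel, 50 mm from either end
- holder: fixed wooden block, 75 x 75 x 50 mm, with an upright hole of 27 mm, 42 mm deep, in which the dowel stands. Origin: centre of its underside
- stand: fixed plywood stand, 210 x 250 mm in plan, with a row of three gauge plates leaning 30 degrees, lower edge towards the robot. Origin: centre of its underside; x away from the robot, y along the row, z up. Centres of the plates' upper faces: x = -50, z = 200, y = -72, 0 and +72 mm. The upper faces and frame are flush over 250 x 70 mm, nothing above them
- tray (a point): centre of the sloping floor of the stand's open catch tray, below and behind the plates: 150 x 234 mm, falling 20 degrees away from the robot to the back wall; walls 55 mm high. About 170 mm is free along each hole's line below the plate: a dowel let go in the 34 or 28 mm hole slides out under its own weight and lies down in the tray
- wide_hole (a point): steel gauge plate, 70 x 70 x 14 mm, with a through hole of 34 mm (the widest), rim chamfered 2 mm. Fixed; one of three side by side on the stand in any order. Origin: centre of the hole in the upper face; z along the hole, up out of that face, leaning 30 degrees from vertical towards the robot; y along the row, x up the slope. Lower face at z = -14 mm.
- middle_hole (a point): steel gauge plate, 70 x 70 x 14 mm, with a through hole of 28 mm (the tightest the dowel passes), rim chamfered 2 mm. Fixed; one of three side by side on the stand in any order. Origin: centre of the hole in the upper face; z along the hole, up out of that face, leaning 30 degrees from vertical towards the robot; y along the row, x up the slope. Lower face at z = -14 mm.
- narrow_hole (a point): steel gauge plate, 70 x 70 x 14 mm, with a through hole of 21 mm (too tight for the dowel), rim chamfered 2 mm. Fixed; one of three side by side on the stand in any order. Origin: centre of the hole in the upper face; z along the hole, up out of that face, leaning 30 degrees from vertical towards the robot; y along the row, x up the slope. Lower face at z = -14 mm.
- jar: jar of screws with a green lid, 68 x 68 x 95 mm; stands behind the work, to the right; origin under its centre
- measure: yellow tape measure, 38 x 86 x 59 mm, at the bench's front edge; origin under its centre
- glue: white glue bottle with orange cap, 150 mm tall, left of the stand; origin under its centre
- offcut: pine offcut, 70 x 160 x 38 mm, at the left front; origin under its centre

How it is judged:
On the way, in this order (a step that is already met when the one before it is completed fails the run):
1. the dowel is pushed through the widest hole, its end 25 mm or more below the plate (z of dowel_tip in the frame of wide_hole between -0.12 and -0.039 m and x of dowel_tip in the frame of wide_hole between -0.02 and 0.02 m and y of dowel_tip in the frame of wide_hole between -0.02 and 0.02 m and angle between the z axis of dowel and the z axis of wide_hole, either way round below 0.3 rad), for 0.1 s.
2. the dowel is out of the widest hole again, above the plates (z of dowel_tip in the frame of wide_hole above 0.003 m), for 0.05 s.
3. the dowel is pushed through the 28 mm hole, its end 25 mm or more below the plate (z of dowel_tip in the frame of middle_hole between -0.12 and -0.039 m and x of dowel_tip in the frame of middle_hole between -0.02 and 0.02 m and y of dowel_tip in the frame of middle_hole between -0.02 and 0.02 m and angle between the z axis of dowel and the z axis of middle_hole, either way round below 0.3 rad), for 0.1 s.
At the end, for the whole second after the job is handed in: The dowel lies at rest in the stand's catch tray: its middle within the tray's walls (100 mm either way in x, 120 mm in y from the stand's middle) and less than 70 mm above the bench, its axis more than 1 rad from vertical (x of dowel_mid in the frame of stand between -0.1 and 0.1 m and y of dowel_mid in the frame of stand between -0.12 and 0.12 m and z of dowel_mid in the frame of stand below 0.07 m and angle between dowel's own z axis and vertical above 1 rad and linear speed of dowel below 0.03 m/s); the robot touches nothing.
It fails at once if the dowel is let fall through the widest hole (z of dowel_mid in the frame of wide_hole between -0.075 and -0.05 m and x of dowel_mid in the frame of wide_hole between -0.016 and 0.016 m and y of dowel_mid in the frame of wide_hole between -0.016 and 0.016 m).
It fails at once if the jar is moved by more than 30 mm (distance of jar from where it was at the start of the episode above 0.03 m).
It fails at once if the tape measure is moved by more than 30 mm (distance of measure from where it was at the start of the episode above 0.03 m).
It fails at once if the glue bottle is moved by more than 30 mm (distance of glue from where it was at the start of the episode above 0.03 m).
It fails at once if the pine offcut is moved by more than 30 mm (distance of offcut from where it was at the start of the episode above 0.03 m).
It also fails if it takes over 48 s, if anything falls off the work surface, if the arm or the gripper's body presses on something with over 40 N, if the wrist force passes 120 N, or if a joint passes its speed limit or range.

## Working session

There is one attempt and no reset: what is moved stays moved. The work goes in short steps, Python scripts to look and compute and a shell command to move; the robot and the scene stay as the last step left them, time stands still between calls to the robot, and variables do not carry over. Pictures are saved under pics/ and viewed, at most 10 in all, crops included, and the job is handed in when it is done.

```bash
ls; mkdir -p pics
python3 - <<'E'
from station import ctrl, camrig, ticket, get_obs
import cv2
for n in ("side","top"):
    cv2.imwrite(f"pics/{n}0.png",camrig.get_image(n)[:,:,::-1]); 
    p=camrig.camera_params(n); print(n,p)
print(camrig.camera_params("wrist")); print(get_obs())
E
```

```text
jog.py
pics
station.py
side {'fx': 429.13961249448613, 'fy': 429.13961249448613, 'cx': 315.28430871993163, 'cy': 187.518255550251, 'T': array([[ 0.99863019,  0.0028458 , -0.052246  ,  0.57244148],
       [ 0.0489314 , -0.40446347,  0.91324423, -0.99346362],
       [-0.01853269, -0.91454973, -0.40404868,  0.58430435],
       [ 0.        ,  0.        ,  0.        ,  1.        ]])}
top {'fx': 448.19409900427036, 'fy': 448.19409900427036, 'cx': 310.37238091116313, 'cy': 202.42944773327355, 'T': array([[-5.22420709e-04, -9.94190309e-01,  1.07635296e-01,
         3.83133088e-01],
       [-9.99911323e-01,  1.95163282e-03,  1.31733745e-02,
         1.14591798e-02],
       [-1.33069058e-02, -1.07618869e-01, -9.94103166e-01,
         1.44435775e+00],
       [ 0.00000000e+00,  0.00000000e+00,  0.00000000e+00,
         1.00000000e+00]])}
{'fx': 277.1327560900003, 'fy': 277.1327560900003, 'cx': 319.7712375460451, 'cy': 202.15428368127178, 'tool_from_camera': array([[ 6.45266034e-04, -9.63544942e-01, -2.67545750e-01,
         6.92783082e-02],
       [ 9.99999748e-01,  5.42517219e-04,  4.57963355e-
[... 199 characters left out ...]
)}
{'t': 0.1, 'q': array([-1.40199301e+00,  5.33143365e-02,  1.61415645e+00,  4.30934840e-05,
        1.47598338e+00, -1.18989745e-01]), 'dq': array([-1.00830279e-03, -2.58625254e-03, -2.67335267e-03,  9.77304092e-04,
       -5.68029826e-05,  1.25932235e-03]), 'effort': array([ 1.49358781e-03, -3.94901133e+01, -3.71364605e+01, -5.55364318e-05,
        3.90617948e-03, -1.11400715e-05]), 'tool_pos': array([ 0.17732177, -0.59873658,  0.23017153]), 'tool_rot': array([-3.10728166e+00, -4.50232394e-01,  5.45803568e-06]), 'contact_force': array([ 0.23000938, -0.20354224, -0.64148513]), 'wrist_torque': array([ 0.008729  , -0.02630641, -0.02858527]), 'grip_force': 0.0, 'opening': 0.08516010316313409}
```

View pics/side0.png

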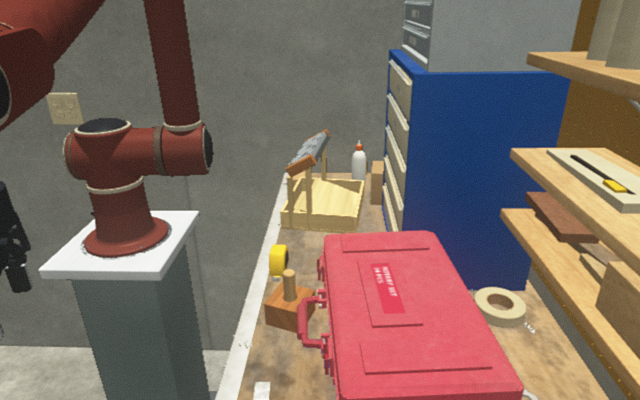

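View pics/top0.png

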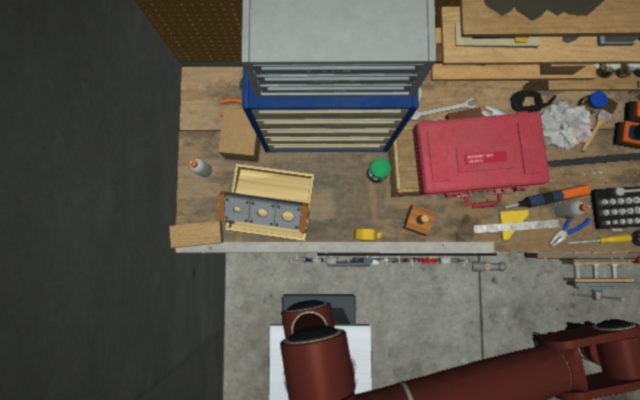

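Both views show the dowel in its block at side (289,272) and top (423,218), and the stand at top (235..310, 168..235). I'll zoom in on both in the top view.

Run:
```python
import cv2,numpy as np
a=cv2.imread("pics/top0.png")
c1=cv2.resize(a[160:245,210:320],None,fx=7,fy=7,interpolation=cv2.INTER_CUBIC)[:,:770]
cv2.imwrite("pics/c1.png",c1)
s=cv2.imread("pics/side0.png")
c2=cv2.resize(s[260:335,255:325],None,fx=5,fy=5,interpolation=cv2.INTER_CUBIC)
c3=cv2.resize(a[200:240,395:445],None,fx=8,fy=8,interpolation=cv2.INTER_CUBIC)
h=max(c2.shape[0],c3.shape[0])
o=np.zeros((h,c2.shape[1]+c3.shape[1],3),np.uint8);o[:c2.shape[0],:c2.shape[1]]=c2;o[:c3.shape[0],c2.shape[1]:]=c3
cv2.imwrite("pics/c2.png",o)
```

```text
(no output)
```

View pics/c1.png

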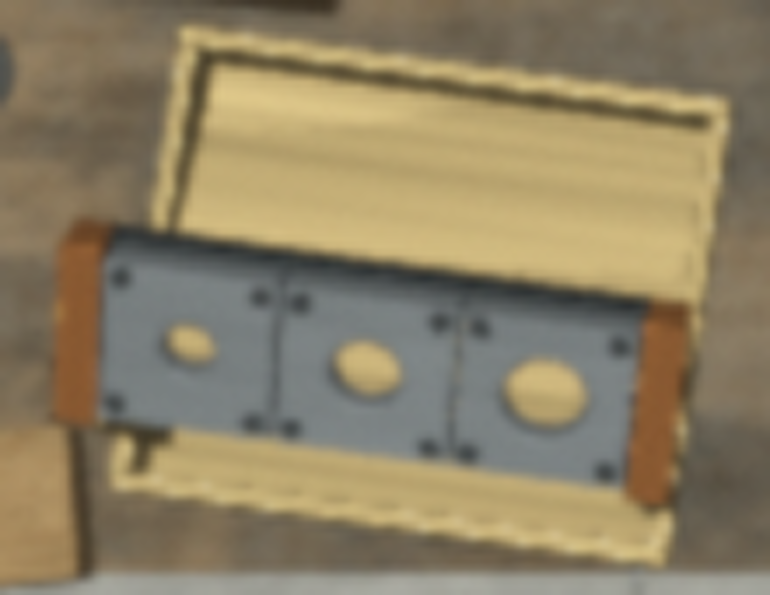

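View pics/c2.png

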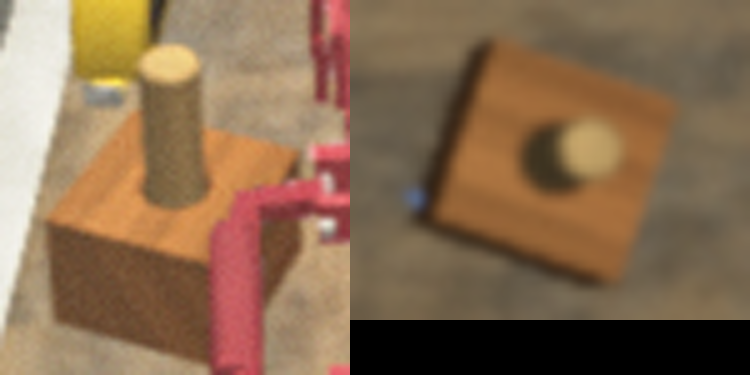

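```bash
cat > h.py <<'E'
import numpy as np
from scipy.spatial.transform import Rotation as R
from scipy.optimize import least_squares
from station import ctrl, camrig, ticket, get_obs
def proj(p,P):
    P=np.atleast_2d(P); T=np.linalg.inv(p["T"]); c=P@T[:3,:3].T+T[:3,3]
    return np.c_[p["fx"]*c[:,0]/c[:,2]+p["cx"],p["fy"]*c[:,1]/c[:,2]+p["cy"]]
def onz(p,uv,z):
    d=p["T"][:3,:3]@[(uv[0]-p["cx"])/p["fx"],(uv[1]-p["cy"])/p["fy"],1]; o=p["T"][:3,3]
    return o+d*(z-o[2])/d[2]
def wristcam():
    o=get_obs(); p=dict(camrig.camera_params("wrist")); M=np.eye(4)
    M[:3,:3]=R.from_rotvec(o["tool_rot"]).as_matrix(); M[:3,3]=o["tool_pos"]; p["T"]=M@p["tool_from_camera"]; return p
def delta(pos,Rt):
    o=get_obs(); R0=R.from_rotvec(o["tool_rot"])
    return R0.inv().apply(np.array(pos)-o["tool_pos"]).round(4),(R0.inv()*R.from_matrix(Rt)).as_rotvec().round(4)
def toolR(z,yhint):  # z: tool direction, y closing near yhint
    z=np.array(z)/np.linalg.norm(z); y=np.array(yhint)-np.dot(yhint,z)*z; y/=np.linalg.norm(y)
    return np.c_[np.cross(y,z),y,z]
S,C=.5,np.cos(np.pi/6)
def stand_pts(s,L):
    c,n=np.cos(s[2]),np.sin(s[2]); L=np.array(L); return np.c_[c*L[:,0]-n*L[:,1]+s[0],n*L[:,0]+c*L[:,1]+s[1],L[:,2]]
def face(u,v,w=0): # up slope u, along row v, w above the face
    return [-.05+u*C-w*S,v,.2+u*S+w*C]
E
python3 - <<'E'
from h import *
t=camrig.camera_params("top"); s=camrig.camera_params("side")
uv=(395+238.5/8-.5,200+150.5/8-.5); print("dowel top-cam",onz(t,uv,.108))
uv2=(255+170.5/5-.5,260+63.5/5-.5); print("dowel side-cam",onz(s,uv2,.108))
f=lambda P: np.r_[(proj(t,P)-uv).ravel(),(proj(s,P)-uv2).ravel()]
print("both",least_squares(f,[.37,-.25,.1]).x, f(np.array(onz(t,uv,.108))))
px=np.array([[190,344],[367,368],[545,392],[62,422],[85,220],[688,305],[668,507]])
px=(px+.5)/7-.5+[210,160]
L=[face(0,.072),face(0,0),face(0,-.072),face(-.035,.125),face(.035,.125),face(.035,-.125),face(-.035,-.125)]
r=least_squares(lambda q:(proj(t,stand_pts(q,L))-px).ravel(),[.5,.15,0],loss="soft_l1",f_scale=.5)
print("stand",r.x,(proj(t,stand_pts(r.x,L))-px).round(2).tolist()); print(stand_pts(r.x,L[:3]))
o=get_obs(); print(R.from_rotvec(o["tool_rot"]).as_matrix().round(3))
E
```

```text
dowel top-cam [ 0.47958693 -0.31012543  0.108     ]
dowel side-cam [ 0.47954228 -0.31546795  0.108     ]
both [ 0.47918695 -0.31096233  0.10486734] [ 0.00000000e+00  5.68434189e-14  3.18314110e-01 -1.63171721e+00]
stand [ 0.54041778  0.15523463 -0.14147786] [[0.1, -0.17], [0.24, -0.02], [0.32, 0.14], [-0.67, -2.76], [-3.17, 3.49], [0.14, 3.87], [0.19, -2.54]]
[[0.50106981 0.23356557 0.2       ]
 [0.49091735 0.16228494 0.2       ]
 [0.48076489 0.09100432 0.2       ]]
[[ 0.959  0.284 -0.   ]
 [ 0.284 -0.959  0.002]
 [ 0.    -0.002 -1.   ]]
```

Run:
```python
from h import *
print(delta([.479,-.312,.19],toolR([0,0,-1],[.838,-.545,0])))
```

```text
(array([ 0.3706, -0.1892,  0.0406]), array([-0.0017, -0.0009, -0.7064]))
```

```bash
R="0.085 0.37 -0.189 0.04 0 0 -0.706"; python3 jog.py '0.085 0.37 -0.189 0.04 0 0 -0.706;0.085 0.37 -0.189 0.04 0 0 -0.706;0.085 0.37 -0.189 0.04 0 0 -0.706;0.085 0.37 -0.189 0.04 0 0 -0.706;0.085 0.37 -0.189 0.04 0 0 -0.706;0.085 0.37 -0.189 0.04 0 0 -0.706;0.085 0.37 -0.189 0.04 0 0 -0.706;0.085 0.37 -0.189 0.04 0 0 -0.706;0.085 0.37 -0.189 0.04 0 0 -0.706;0.085 0.37 -0.189 0.04 0 0 -0.706;0.085 0.37 -0.189 0.04 0 0 -0.706;0.085 0.37 -0.189 0.04 0 0 -0.706;0.085 0.37 -0.189 0.04 0 0 -0.706;0.085 0.37 -0.189 0.04 0 0 -0.706'
python3 - <<'E'
from h import *; import cv2
p=wristcam(); im=camrig.get_image("wrist")
print(p["T"].round(3), proj(p,[[.4793,-.312,.108],[.4793,-.312,.05]]))
cv2.imwrite("pics/w1.png",im[:,:,::-1]); print(get_obs()["q"].round(3))
E
```

```text
t: 1.27
tool_pos: [0.4778, -0.3138, 0.1912]
tool_rot: [-2.763, -1.496, 0.001]
contact_force: [0.0, 0.1, -0.0]
opening: 0.0849
grip_force: 0.0
[[ 0.838 -0.526 -0.147  0.517]
 [-0.546 -0.807 -0.224 -0.257]
 [-0.     0.268 -0.963  0.333]
 [ 0.     0.     0.     1.   ]] [[318.27373115 206.21184279]
 [318.5820348  190.61778754]]
[-0.712 -0.046  1.779 -0.     1.408 -0.133]
```

View pics/w1.png

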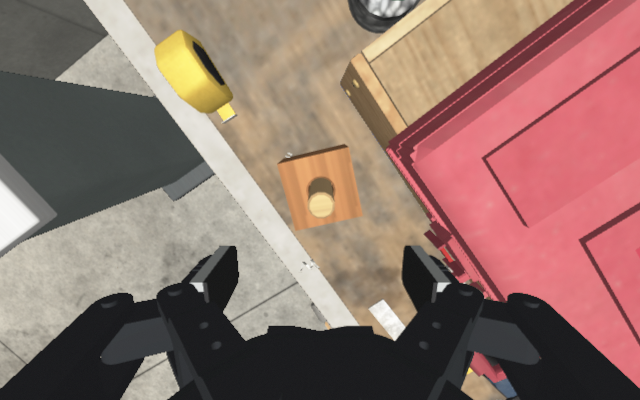

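The dowel top is at (320.5,204) in the wrist view. The toolbox edge is close to the right of it, near (415,204), so I'll descend with a narrower opening.

Run:
```python
from h import *
p=wristcam(); P=onz(p,(320.5,204),.108); print(P)
print(delta([P[0],P[1],.068],toolR([0,0,-1],[.838,-.545,0])), ctrl.tcp_to_grasp)
```

```text
[ 0.48184575 -0.31167647  0.108     ]
(array([0.0043, 0.0022, 0.1233]), array([-0.0001,  0.0003, -0.0022])) 0.0187
```

```bash
python3 jog.py '0.055 0.003 0.002 0 0 0 0;0.055 0.003 0.002 0 0 0 0;0.055 0.003 0.002 0.04 0 0 0;0.055 0.003 0.002 0.08 0 0 0;0.055 0.003 0.002 0.11 0 0 0;0.055 0.003 0.002 0.123 0 0 0;0.055 0.003 0.002 0.123 0 0 0;0.02 0.003 0.002 0.123 0 0 0;0.02 0.003 0.002 0.123 0 0 0;0.02 0.003 0.002 0.123 0 0 0;0.02 0.003 0.002 0.123 0 0 0;0.02 0.003 0.002 0.123 0 0 0;0.02 0.003 0.002 0.123 0 0 0' 60
```

```text
t: 2.4
tool_pos: [0.4828, -0.3126, 0.0714]
tool_rot: [2.759, 1.496, 0.001]
contact_force: [-2.5, 1.4, 6.3]
opening: 0.0231
grip_force: 58.5
```

```bash
cat >> h.py <<'E'
ST=[.5404,.1552,-.1415]; TIP=.063
def holepose(st,v,tip,u=0): # TCP pose for the tip at height `tip` over the face at row position v
    P=stand_pts(st,[face(u,v,tip+TIP)])[0]; n=stand_pts([0,0,st[2]],[[-S,0,C]])[0]
    return P,toolR(-n,stand_pts([0,0,st[2]],[[C,0,S]])[0])
E
python3 jog.py '0.02 0 0 -0.04 0 0 0;0.02 0 0 -0.08 0 0 0;0.02 0 0 -0.12 0 0 0;0.02 0 0 -0.16 0 0 0;0.02 0 0 -0.2 0 0 0;0.02 0 0 -0.24 0 0 0;0.02 0 0 -0.26 0 0 0;0.02 0 0 -0.26 0 0 0'
python3 - <<'E'
from h import *
print(delta(*holepose(ST,-.072,.07)),holepose(ST,-.072,.07)[0])
E
```

```text
t: 3.07
tool_pos: [0.484, -0.3133, 0.3381]
tool_rot: [2.749, 1.491, 0.009]
contact_force: [0.6, 0.3, -0.5]
opening: 0.0223
grip_force: 60.3
(array([ 0.3091, -0.2838,  0.0179]), array([-0.5002,  0.119 , -0.4236])) [0.41491032 0.10034939 0.31518138]
```

```bash
python3 jog.py '0.02 0.309 -0.284 0.018 -0.5 0.119 -0.424;0.02 0.309 -0.284 0.018 -0.5 0.119 -0.424;0.02 0.309 -0.284 0.018 -0.5 0.119 -0.424;0.02 0.309 -0.284 0.018 -0.5 0.119 -0.424;0.02 0.309 -0.284 0.018 -0.5 0.119 -0.424;0.02 0.309 -0.284 0.018 -0.5 0.119 -0.424;0.02 0.309 -0.284 0.018 -0.5 0.119 -0.424;0.02 0.309 -0.284 0.018 -0.5 0.119 -0.424;0.02 0.309 -0.284 0.018 -0.5 0.119 -0.424;0.02 0.309 -0.284 0.018 -0.5 0.119 -0.424;0.02 0.309 -0.284 0.018 -0.5 0.119 -0.424;0.02 0.309 -0.284 0.018 -0.5 0.119 -0.424;0.02 0.309 -0.284 0.018 -0.5 0.119 -0.424;0.02 0.309 -0.284 0.018 -0.5 0.119 -0.424;0.02 0.309 -0.284 0.018 -0.5 0.119 -0.424;0.02 0.309 -0.284 0.018 -0.5 0.119 -0.424'
python3 - <<'E'
from h import *; import cv2
print(delta(*holepose(ST,-.072,.07)),get_obs()["q"].round(2))
p=wristcam(); im=camrig.get_image("wrist").copy(); np.savez("w2.npz",T=p["T"])
a=proj(p,stand_pts(ST,[face(0,v) for v in(-.072,0,.072)])); print(a)
o=get_obs(); Rt=R.from_rotvec(o["tool_rot"]); print("axis",[proj(p,o["tool_pos"]+Rt.apply([0,0,d])) .round(1).tolist() for d in (0,.063)])
cv2.imwrite("pics/w2.png",im[:,:,::-1])
E
```

```text
t: 4.4
tool_pos: [0.4129, 0.1003, 0.3103]
tool_rot: [2.062, 1.777, 0.472]
contact_force: [0.3, -0.4, 0.2]
opening: 0.0226
grip_force: 60.4
(array([ 0.0004,  0.0041, -0.0033]), array([-0.0137, -0.0049, -0.0079])) [ 0.15 -0.86  2.21 -0.14  1.3   0.31]
[[324.39408383 195.33188056]
 [324.18458954 120.91263303]
 [323.94232366  34.85184152]]
axis [[[317.3, 251.4]], [[318.0, 215.8]]]
```

View pics/w2.png

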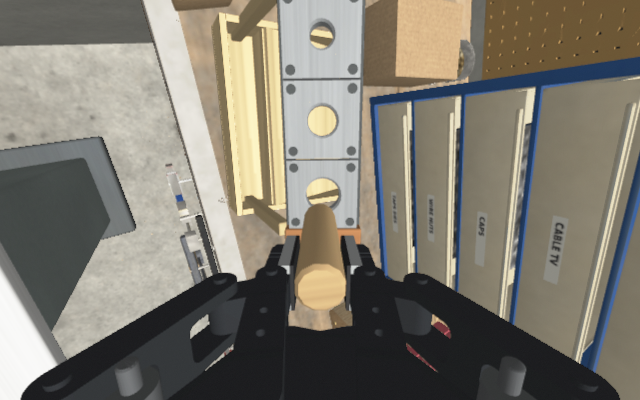

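Run:
```python
import cv2,numpy as np
a=cv2.imread("pics/w2.png")
f=lambda r:cv2.resize(a[r:r+110,275:370],None,fx=4,fy=4,interpolation=cv2.INTER_CUBIC)
cv2.imwrite("pics/c4.png",np.hstack([f(0),f(105)]))
```

```text
(no output)
```

View pics/c4.png

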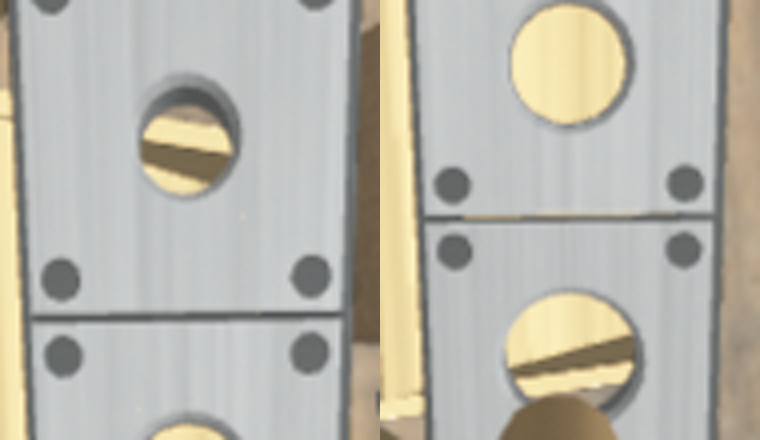

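```bash
cat > fit.py <<'E'
from h import *
p=dict(camrig.camera_params("wrist")); p["T"]=np.load("w2.npz")["T"]
A=[(61,279,-1,.072,-1),(312,276,1,.072,-1),(63,356,-1,0,1),(310,352,1,0,1)]
B=[(73,185,-1,0,-1),(304,184,1,0,-1),(74,251,-1,-.072,1),(304,250,1,-.072,1)]
uv=np.array([[275+x/4,y/4] for x,y,*_ in A]+[[275+x/4,105+y/4] for x,y,*_ in B]+[[275+190/4,135/4],[275+192/4,105+64/4]])-.4
def res(q):
    L=[face(s*q[3],v+t*q[3]) for _,_,s,v,t in A+B]+[face(0,.072),face(0,0)]
    return (proj(p,stand_pts(q,L))-uv).ravel()
r=least_squares(res,ST+[.026]); print(r.x.round(4),r.fun.reshape(-1,2).round(1).tolist())
r6=least_squares(lambda q:np.r_[(proj(p,(stand_pts(q,[face(s*q[3],v+t*q[3]) for _,_,s,v,t in A+B]+[face(0,.072),face(0,0)])-[*q[:2],0])@R.from_rotvec([q[5],q[6],0]).as_matrix().T+[*q[:2],q[4]])-uv).ravel()],ST+[.026,0,0,0])
print(r6.x.round(4),np.abs(r6.fun).max())
E
python3 fit.py
```

```text
[ 0.5378  0.1561 -0.1428  0.028 ] [[0.3, -0.1], [0.3, 0.0], [0.4, -0.2], [0.3, 0.3], [-0.2, -0.0], [0.4, -0.1], [0.1, 0.0], [0.0, 0.0], [-0.8, 0.3], [-0.9, -0.3]]
[ 0.5348  0.1603 -0.1328  0.028  -0.001   0.0193  0.016 ] 0.8745859310274113
```

```bash
sed -i 's/^ST=.*/ST=[.5378,.1561,-.1428]; TIP=.063/' h.py
python3 - <<'E'
from h import *
print(delta(*holepose(ST,-.072,.006,-.0013)))
E
```

```text
(array([0.0005, 0.0013, 0.0594]), array([-0.0137, -0.0057, -0.0065]))
```

```bash
python3 jog.py '0.02 0 0.001 0.03 -0.014 -0.006 -0.006;0.02 0 0.001 0.058 -0.014 -0.006 -0.006;0.02 0 0.001 0.058 -0.014 -0.006 -0.006;0.02 0 0.001 0.058 -0.014 -0.006 -0.006'
python3 - <<'E'
from h import *; import cv2
print(delta(*holepose(ST,-.072,-.046,-.0013)))
p=wristcam(); im=camrig.get_image("wrist").copy()
a=proj(p,stand_pts(ST,[face(0,v) for v in(-.072,0,.072)])); print(a)
o=get_obs(); Rt=R.from_rotvec(o["tool_rot"]); print("axis",[proj(p,o["tool_pos"]+Rt.apply([0,0,d])) .round(1).tolist() for d in (0,.063)])
cv2.imwrite("pics/w3.png",cv2.resize(im[100:340,220:420,::-1],None,fx=2.5,fy=2.5,interpolation=cv2.INTER_CUBIC))
E
```

```text
t: 4.78
tool_pos: [0.4409, 0.0973, 0.2582]
tool_rot: [2.047, 1.775, 0.471]
contact_force: [-0.0, -0.5, 0.0]
opening: 0.0227
grip_force: 60.4
(array([0.    , 0.0023, 0.0521]), array([-0.0037,  0.0005,  0.0013]))
[[322.76378304 213.50814746]
 [323.25481781 119.25487793]
 [323.84961273   5.08502841]]
axis [[[320.2, 252.2]], [[320.4, 216.0]]]
```

View pics/w3.png

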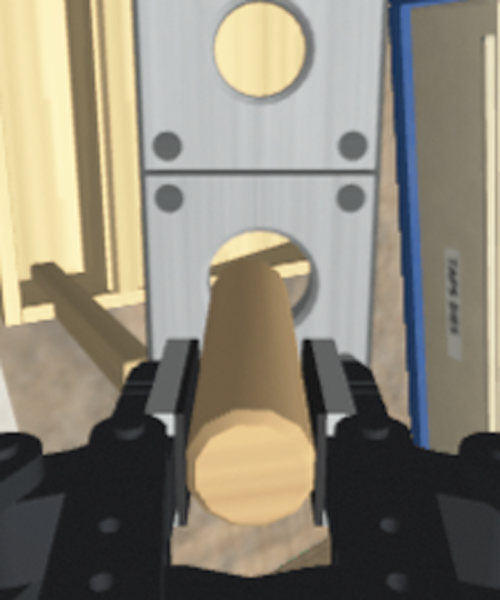

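```bash
python3 jog.py '0.02 0.001 0.003 0 -0.004 0 0;0.02 0.001 0.003 0.015 -0.004 0 0;0.02 0.001 0.003 0.03 -0.004 0 0;0.02 0.001 0.003 0.045 -0.004 0 0;0.02 0.001 0.003 0.052 -0.004 0 0;0.02 0.001 0.003 0.052 -0.004 0 0;0.02 0.001 0.003 0.052 -0.004 0 0;0.02 0.001 0.003 0.052 -0.004 0 0'
python3 - <<'E'
from h import *
print(delta(*holepose(ST,-.072,-.046)))
E
```

```text
t: 5.5
tool_pos: [0.4703, 0.0957, 0.2183]
tool_rot: [2.038, 1.773, 0.482]
contact_force: [0.6, 0.1, -1.0]
opening: 0.0225
grip_force: 65.3
(array([-0.0027, -0.002 ,  0.0029]), array([ 0.0065, -0.0025,  0.003 ]))
```

```bash
python3 jog.py '0.02 0 -0.001 0.006 0 0 0;0.02 0 -0.001 0.006 0 0 0;0.02 0 -0.001 0.006 0 0 0;0.02 0 -0.001 0.006 0 0 0'
python3 - <<'E'
from h import *
print(delta(*holepose(ST,-.072,-.05)))
E
```

```text
t: 5.83
tool_pos: [0.4719, 0.0953, 0.2111]
tool_rot: [2.04, 1.774, 0.48]
contact_force: [0.6, 0.2, -1.6]
opening: 0.0226
grip_force: 65.3
(array([-0.0025,  0.0001, -0.0001]), array([ 0.0045, -0.002 ,  0.0032]))
```

Now the tip is about 50 mm below the face, so I'll draw it out to 25 mm above and measure again for the middle hole.

```bash
python3 jog.py '0.02 0 0 -0.02 0 0 0;0.02 0 0 -0.045 0 0 0;0.02 0 0 -0.07 0 0 0;0.02 0 0 -0.075 0 0 0;0.02 0 0 -0.075 0 0 0;0.02 0 0 -0.075 0 0 0'
python3 - <<'E'
from h import *
print(delta(*holepose(ST,0,.02)))
E
```

```text
t: 6.33
tool_pos: [0.4346, 0.1006, 0.2752]
tool_rot: [2.04, 1.774, 0.479]
contact_force: [0.2, -0.3, -1.0]
opening: 0.0228
grip_force: 65.3
(array([0.0697, 0.001 , 0.0044]), array([ 0.0042, -0.002 ,  0.0033]))
```

```bash
python3 jog.py '0.02 0.035 0.001 0 0.004 -0.002 0.003;0.02 0.07 0.001 0 0.004 -0.002 0.003;0.02 0.07 0.001 0.009 0.004 -0.002 0.003;0.02 0.07 0.001 0.017 0.004 -0.002 0.003;0.02 0.07 0.001 0.017 0.004 -0.002 0.003;0.02 0.07 0.001 0.017 0.004 -0.002 0.003;0.02 0.07 0.001 0.017 0.004 -0.002 0.003'
python3 - <<'E'
from h import *; import cv2
print(delta(*holepose(ST,0,-.046)))
p=wristcam(); im=camrig.get_image("wrist").copy()
a=proj(p,stand_pts(ST,[face(0,v) for v in(-.072,0,.072)])); print(a)
o=get_obs(); Rt=R.from_rotvec(o["tool_rot"]); print("axis",[proj(p,o["tool_pos"]+Rt.apply([0,0,d])) .round(1).tolist() for d in (0,.063)])
cv2.imwrite("pics/w4.png",cv2.resize(im[140:290,250:390,::-1],None,fx=4,fy=4,interpolation=cv2.INTER_CUBIC))
E
```

```text
t: 6.92
tool_pos: [0.4536, 0.1674, 0.2608]
tool_rot: [2.047, 1.771, 0.473]
contact_force: [-0.5, -0.2, -0.5]
opening: 0.0225
grip_force: 65.3
(array([ 0.0009, -0.0001,  0.0531]), array([-0.0006,  0.0016, -0.0013]))
[[318.25453066 291.01615954]
 [318.07578222 212.0582845 ]
 [317.86283933 117.99582809]]
axis [[[318.3, 251.9]], [[318.8, 216.0]]]
```

View pics/w4.png

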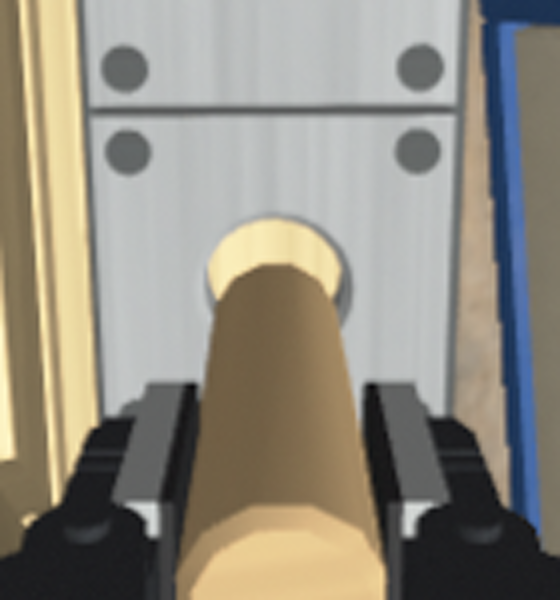

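```bash
python3 jog.py '0.02 0.002 -0.0005 0 0 0 0;0.02 0.002 -0.0005 0.008 0 0 0;0.02 0.002 -0.0005 0.014 0 0 0;0.02 0.002 -0.0005 0.02 0 0 0;0.02 0.002 -0.0005 0.02 0 0 0'
python3 - <<'E'
from h import *
print(delta(*holepose(ST,0,-.05)))
E
```

```text
t: 7.38
tool_pos: [0.463, 0.1687, 0.2417]
tool_rot: [2.047, 1.773, 0.471]
contact_force: [0.8, 0.6, -0.1]
opening: 0.0223
grip_force: 65.3
(array([-0.0017,  0.0016,  0.0361]), array([-0.0025,  0.0016,  0.0003]))
```

```bash
python3 jog.py '0.02 0 0 0.012 0 0 0;0.02 0 0 0.024 0 0 0;0.02 0 0 0.036 0 0 0;0.02 0 0 0.038 0 0 0;0.02 0 0 0.038 0 0 0;0.02 0 0 0.038 0 0 0'
python3 - <<'E'
from h import *
print(delta(*holepose(ST,0,-.05)))
E
```

```text
t: 7.88
tool_pos: [0.4822, 0.1665, 0.2114]
tool_rot: [2.045, 1.772, 0.475]
contact_force: [0.4, -0.2, -0.5]
opening: 0.0226
grip_force: 65.3
(array([-0.0024, -0.    ,  0.0001]), array([0.0004, 0.0001, 0.0002]))
```

The tip is about 50 mm below the face with almost no contact force. I'll hold briefly, then release and back off along the hole's axis.

```bash
python3 jog.py '0.02 0 0 0 0 0 0;0.02 0 0 0 0 0 0;0.085 0 0 0 0 0 0;0.085 0 0 0 0 0 0;0.085 0 0 0 0 0 0;0.085 0 0 0 0 0 0;0.085 0 0 0 0 0 0;0.085 0 0 0 0 0 0;0.085 0 0 0 0 0 0;0.085 0 0 0 0 0 0;0.085 0 0 0 0 0 0;0.085 0 0 0 0 0 0;0.085 0 0 -0.04 0 0 0;0.085 0 0 -0.08 0 0 0;0.085 0 0 -0.12 0 0 0;0.085 0 0 -0.15 0 0 0;0.085 0 0 -0.15 0 0 0;0.085 0 0 -0.15 0 0 0'
python3 - <<'E'
from h import *; import cv2
a=camrig.get_image("wrist")[:,:,::-1]; b=camrig.get_image("side")[120:245,270:380,::-1]
cv2.imwrite("pics/end.png",np.hstack([cv2.resize(a[0:300,200:440],None,fx=1.6,fy=1.6),cv2.resize(b,(415,480),interpolation=cv2.INTER_CUBIC)]))
E
```

```text
t: 9.38
tool_pos: [0.4081, 0.1777, 0.3442]
tool_rot: [2.043, 1.771, 0.482]
contact_force: [0.8, 0.6, -0.5]
opening: 0.0845
grip_force: 0.0
```

View pics/end.png

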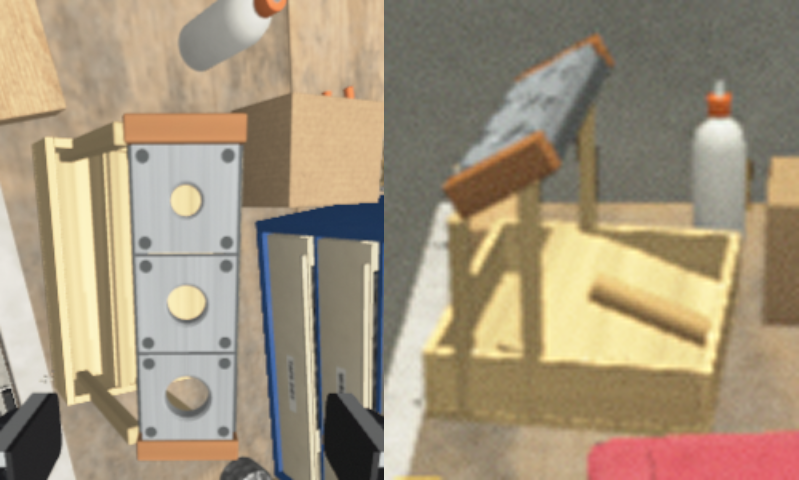

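The dowel lies in the tray with its end against the back wall, right half of the picture (590..710, 275..340). The holes are empty and the bottle is still standing. I'll let it settle, then hand in.

```bash
python3 jog.py '0.085 0 0 -0.15 0 0 0;0.085 0 0 -0.15 0 0 0;0.085 0 0 0 0 0 0;0.085 0 0 0 0 0 0;0.085 0 0 0 0 0 0;0.085 0 0 0 0 0 0;0.085 0 0 0 0 0 0;0.085 0 0 0 0 0 0;0.085 0 0 0 0 0 0;0.085 0 0 0 0 0 0;0.085 0 0 0 0 0 0;0.085 0 0 0 0 0 0;0.085 0 0 0 0 0 0;0.085 0 0 0 0 0 0'
python3 - <<'E'
from station import ctrl, camrig, ticket, get_obs
import cv2,numpy as np
a=camrig.get_image("side").astype(int); b=camrig.get_image("side").astype(int); s=cv2.imread("pics/end.png")
print(abs(a-b)[180:245,290:380].max()); print(ticket.finish_job())
E
```

```text
t: 10.65
tool_pos: [0.4079, 0.1772, 0.3412]
tool_rot: [2.045, 1.772, 0.475]
contact_force: [0.1, 0.1, -1.1]
opening: 0.0845
grip_force: 0.0
26
the job is handed in; nothing more can be done
None
```

The job is handed in at about 11 s on the clock: the dowel went about 50 mm into the wide hole and was drawn back out, then went just as far into the 28 mm hole and dropped through. It lay in the catch tray against the back wall in the last picture I viewed. The judge printed no verdict, and a last two-frame check for movement was inconclusive.

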